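# Free the seized wing knob and take out the boom

## Task

The steel wing knob that clamps the drone boom in its saddles has rusted fast. Grip it and rock it gently back and forth, turning back each time it comes up firm and never forcing it (the thin stud is ruined above 0.7 N m), until it breaks free; then turn it about a quarter turn anticlockwise so that its tongue is clear of the boom. Lift the boom out, lay it flat and lengthwise in the long grey tray, and let go, leaving everything else where it is.

Things in the scene. Friction and masses are not known exactly. Their poses are not given: they have to be found in the camera images.
- mount: plywood jig board for a drone boom, 170 x 200 x 12 mm, screwed to the bench. Origin: centre of its underside, on the bench; z up. The wing knob's upright axis is at x = -45 mm, y = 0; the boom lies along y at x = +40 mm in two saddles. Four thin standoffs, tops 42 mm above the bench, at y = +-90 mm, x = -75 and -30 mm.
- saddles (a point): point midway between the two aluminium saddles, on the boom's axis, 36 mm above the bench; axes as the plate's. Saddles centred 55 mm either way along y, 16 mm wide; slot 27 mm wide, its floor 24 mm and its walls (8 mm thick) 44 mm above the bench. End stops 42 mm high stand 4 mm beyond the boom's ends.
- knob_grip (a point): where to grip the steel wing knob: on its turning axis, 78 mm above the bench, z up. The wing is an upright flat bar 54 mm long (this point's x axis), 12 mm thick (y), from 58 to 88 mm above the bench; the dark stud end sticks out 5 mm above it.
- tongue_tip (a point): end of the tongue, a flat steel strip 18 mm wide that turns with the knob under the wing, along the wing's x axis, 50 to 55 mm above the bench, and ends here, 102 mm from the knob's axis. As found it lies across the boom's middle, 2 mm above it, and keeps it in. It is clear of the boom once turned 1.15 rad.
- knob (a joint): turn of the wing knob, rad, 0 as found, positive anticlockwise from above (opening); end of travel 1.75. Rubs at 0.1 to 0.25 N m. Seized: it first turns 0.08 to 0.44 rad either way (unseen, differs from end to end) to a springy stop. Each swing from one stop right to the other widens it 0.025 rad a side; after 5 or 6 swings it breaks free. Longer or harder pressing does not help.
- stud (a joint): elastic twist of the thin stud under the knob, rad, sign as the knob: 0 when unloaded, 8 N m per rad (0.03 rad means 0.24 N m at a stop); while seized, rubbing between the stops twists it up to 0.015. It is ruined beyond 0.09 rad (0.7 N m) either way.
- boom_mid (a point): middle of the boom: a straight dark tube 24 mm across, 170 mm long (its y axis), with a square 24 mm aluminium block at each end, 100 to 200 g; this point lies on its axis half-way along, 36 mm above the bench while it lies in its saddles. Room for fingers either side of it once the tongue is turned away.
- tray: long open grey tray, 125 x 260 mm outside, 30 mm high, walls 4 mm, floor 4 mm thick, fixed to the bench. Origin: centre of its underside; its y axis runs lengthwise.
- glue_a: white glue bottle, 52 mm across, 150 mm tall; bystander. Origin under its foot.
- glue_b: white glue bottle, 44 mm across, 130 mm tall; bystander. Origin under its foot.
- tape: roll of tape lying flat, 96 mm across, 22 mm high; bystander. Origin under its centre.
- nut_jar: small clear jar, 32 mm across, 45 mm tall, between mount and tray; bystander. Origin under its foot.
- motor: small motor standing on its base, 42 mm across, 36 mm tall; bystander. Origin under its base.
- driver: screwdriver lying on the bench; bystander.
- spare_tube: spare dark tube 22 mm across, 205 mm long, lying on the bench; bystander.
- boom: the boom as a whole (see its middle point).
Things that resemble listed ones, but are neither listed nor needed, are in the scene too. Leave any blue look-alike of the boom alone.

How it is judged:
By the outcome, as a careful person would: the job done as asked, in the order asked, and still so for the second after the job is handed in, with the robot touching nothing.
It also fails if it takes over 72 s, if anything falls off the work surface, if the arm or the gripper's body presses on something with over 40 N, if the wrist force passes 120 N, or if a joint passes its speed limit or range.

## Robot

A 6-joint arm with a two-finger parallel gripper is mounted at the origin on the work surface. World frame = base frame: x ahead of the robot, y to its left, z up, the work surface at z = 0. Lengths are in m, angles in rad, forces in N, time in s.
With the tool pointing down it reaches from about 0.25 to 0.775 m from the base axis. Payload 4 kg.
Tool frame: the origin (TCP) lies between the finger pads; the fingertips stand 14 mm ahead of it and the grasp point (between the pads) lies 5 mm behind it; z points along the fingers, y is the line along which they close (so a half turn about z gives the same grasp; the last joint's range is limited). The gripper opens to 94 mm and grips with 3 to 60 N. Pads are 16 mm wide; open, the fingers measure 119 mm over their backs; the gripper's body (75 mm by 177 mm) begins 78 mm behind the grasp point.
Start: joints at [1.195, 0.087, 1.371, -0, 1.684, -0.103], TCP at [0.148, 0.53, 0.22] pointing down, gripper open.
Joint ranges: [-3.1, 3.1], [-0.76, 2.03], [0.27, 2.55], [-1.08, 4.22], [0.17, 2.65], [-2.57, 2.57]. Speed limits (rad/s): [2.79, 2.79, 3.14, 3.14, 3.14, 3.14].

## Interface

Orientations are given as [roll, pitch, yaw] about the fixed x, y, z axes, in that order (R = Rz(yaw) Ry(pitch) Rx(roll)).
In Python, from bench import robot, snapshot gives the robot as it stands.
- The arm moves only by the tool carry_out, never from a script. Its argument "motion" is text: rows parted by semicolons, each of 4 numbers parted by spaces: the shift along the tool's x, y, z each as a share of 0.15 m, from -1 to 1, then the turn about the tool's z as a share of 180 degrees, from -1 to 1. A call has exactly 8 rows; each row is the pose to reach, as a shift and turn from the pose commanded when the call began, along the tool's axes at that moment, turning the shorter way round; what a row does not reach only later rows make up. A row lasts 1/10 s, in which the tool goes at most 50 mm and 8.59 degrees, less where a joint would pass 70% of its speed; a pose out of reach is approached as far as the arm can. A call with a number of a shift or a turn outside -1 to 1 is refused whole. A call with a gripper value outside its range is refused whole. "grip" is the opening, from -1 (shut) to 1 (fully open), set as the call begins (left out, the last holds). The fingers move at their own pace and stop on an object; the grip force is fixed at half the most. Time passes only in rows, so rows that repeat a pose let the fingers close, or fill a call up. It gives the time, the measured TCP pose, the force, the opening and the grip force at its end, in the units of the state.
- robot.get_obs(): the state, without advancing time (a new reading comes with each control period).
- snapshot(name): name is "scene" or "top" or "wrist"; returns a dict with "image" (400x640x3 uint8, red, green, blue), "fx", "fy", "cx", "cy" (pixels), "pose" (4x4, takes a point from camera to world coordinates); the wrist camera has in their place "hand_eye" (4x4, takes a point from camera to tool coordinates, whose origin is the TCP and whose axes are the flange's). Camera axes: x right, y up, looking along -z (the intrinsics and any distortion apply to the point x, -y, -z); pixel columns grow to the right and rows downward; lengths in m; the calibration is good to about 2 mm. A picture is of the moment at which its call begins: read the wrist's pose just before it. There is no depth.
- robot.close_job(): hands the job in; it is judged then, once.
The state is a dict: "time": time; "joint_positions": joint angles; "qvel": joint speeds; "joint_torque": joint torques, N m; "tool_pos": TCP position; "ee_rot": TCP orientation; "wrist_force": force on the tool from outside, world axes, zero at the start; "wrist_torque": the same for the moment, N m; "width": finger opening in m; "finger_force": force on a finger pad.
Only numpy, scipy, OpenCV 4.12 (cv2) and the standard library are available. Lean on these libraries where they do the work, as an engineer would, in place of code of your own. Each camera call takes 0.05 s, during which the arm holds its last target. There are 200 camera calls.

## Working session

There is one attempt and no reset: what is moved stays moved. The work goes in short steps, Python scripts to look and compute and a tool call to move; the robot and the scene stay as the last step left them, time stands still between calls to the robot, and variables do not carry over. Pictures are saved under pics/ and viewed, at most 10 in all, crops included, and the job is handed in when it is done.

Besides the shell and the picture viewer there is one more tool, called after ">>>" as a command line: name --argument value ..., lists and objects as JSON in quotes. carry_out: Moves the arm, as the interface text tells. Shift numbers are shares of 0.15 m and turn numbers shares of 180 degrees, none past 1 either way. Its arguments: {"type":"object","properties":{"motion":{"type":"string"},"grip":{"type":"number"}},"required":["motion"]}

```bash
ls; mkdir -p pics; python3 - <<'E'
from bench import robot, snapshot
import cv2
o=robot.get_obs();print(o)
for n in("top","scene"):
    s=snapshot(n);print(n,s["fx"],s["fy"],s["cx"],s["cy"],s["pose"].round(4).tolist(),[k for k in s])
    cv2.imwrite(f"pics/{n}0.png",s["image"][:,:,::-1])
s=snapshot("wrist");print(s["fx"],s["hand_eye"].round(4).tolist())
cv2.imwrite("pics/wrist0.png",s["image"][:,:,::-1])
E
```

```text
pics
{'time': 0.0, 'joint_positions': array([ 1.19489283e+00,  8.79321576e-02,  1.37221819e+00, -2.13795492e-05,
        1.68364947e+00, -1.03115681e-01]), 'qvel': array([-3.02200882e-04, -1.78031272e-03, -8.14355511e-04,  9.34292703e-04,
        8.71511935e-05,  9.84746191e-05]), 'joint_torque': array([ 1.81675296e-04, -3.40186501e+01, -3.02422607e+01,  7.17567257e-02,
        3.30996746e-02, -2.01961711e-04]), 'tool_pos': array([0.14800459, 0.5291645 , 0.21833497]), 'ee_rot': array([-3.13939503e+00, -2.06053936e-04,  2.86880223e+00]), 'wrist_force': array([0.11079543, 0.2718104 , 0.73987016]), 'wrist_torque': array([-0.03197307, -0.01810707, -0.00140424]), 'finger_force': 0.0, 'width': 0.09370779125240854}
top 511.4972347755443 511.4972347755443 316.4633913141443 198.0549959059027 [[-0.0163, 0.9956, -0.0926, 0.3573], [-0.9999, -0.0167, -0.0038, -0.0862], [-0.0053, 0.0925, 0.9957, 1.8324], [0.0, 0.0, 0.0, 1.0]] ['image', 'fx', 'fy', 'cx', 'cy', 'pose']
scene 497.7000950108443 497.7000950108443 320.1979073180577 201.17576005558416 [[-0.6304, -0.4647, 0.6218, 1.4728], [0.7762, -0.3904, 0.4951, 0.6514], [0.0127, 0.7948, 0.6068, 0.9667], [0.0, 0.0, 0.0, 1.0]] ['image', 'fx', 'fy', 'cx', 'cy', 'pose']
306.8982305307039 [[-0.0008, 0.9631, 0.269, 0.0776], [1.0, 0.0008, 0.0, -0.0], [-0.0002, 0.269, -0.9631, -0.1652], [0.0, 0.0, 0.0, 1.0]]
```

View pics/top0.png

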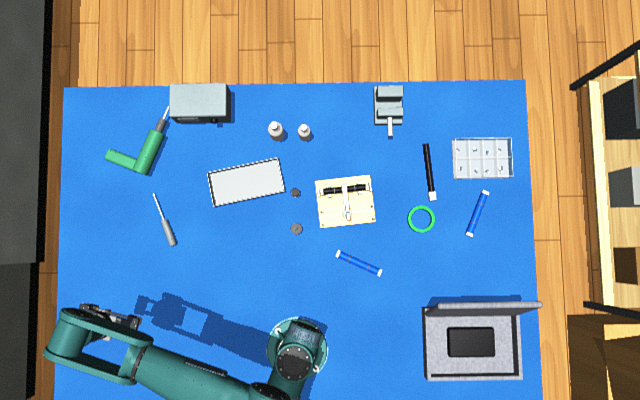

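View pics/scene0.png

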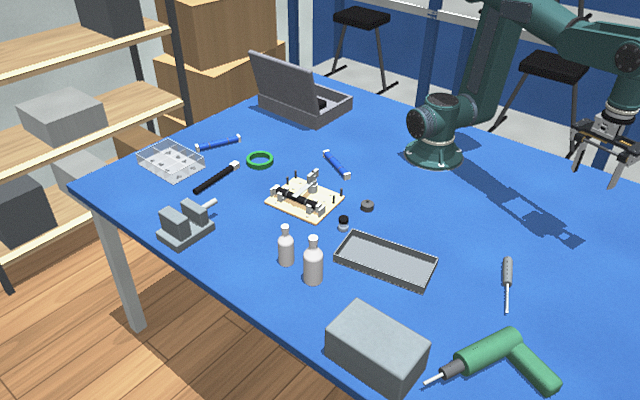

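The top view shows the mount at (345,201), with the dark boom at about (347,188) and the knob at about (348,210). The tray is at (246,182), the jar and motor at (295,192) and (296,229), and the bottles at (276,130) and (304,131). Things that could be taken for the boom are the spare dark tube (430,172) and the blue tubes (478,213) and (359,263). I choose the dark tube in the saddles, under the tongue, and will check it in a close crop.

```bash
cat > h.py <<'E'
import numpy as np, cv2
from bench import robot, snapshot
from scipy.spatial.transform import Rotation as R
def T_tool(o):
    T=np.eye(4);T[:3,:3]=R.from_euler('xyz',o["ee_rot"]).as_matrix();T[:3,3]=o["tool_pos"];return T
def snap(n):
    o=robot.get_obs();s=snapshot(n)
    s["P"]=s["pose"] if n!="wrist" else T_tool(o)@s["hand_eye"]
    return s
def ray(s,u,v,z):
    d=s["P"][:3,:3]@np.array([(u-s["cx"])/s["fx"],-(v-s["cy"])/s["fy"],-1]);c=s["P"][:3,3]
    return (c+d*(z-c[2])/d[2])
def proj(s,p):
    q=np.linalg.inv(s["P"])@np.append(p,1);return np.array([s["cx"]+s["fx"]*q[0]/-q[2],s["cy"]-s["fy"]*q[1]/-q[2]])
E
python3 - <<'E'
from h import *
s=snap("top");i=s["image"]
a=cv2.resize(i[165:240,290:400],None,fx=6,fy=6,interpolation=cv2.INTER_CUBIC)
cv2.imwrite("pics/c_top.png",a[:,:,::-1])
# board mask: light wood
h=cv2.cvtColor(i,cv2.COLOR_RGB2HSV)
print(h[220,325],h[182,240])
m=((h[...,0]<40)&(h[...,1]>25)&(h[...,1]<120)&(h[...,2]>150)).astype(np.uint8); m[:165]=0;m[240:]=0;m[:,:290]=0;m[:,400:]=0
pts=np.argwhere(m)[:,::-1].astype(np.float32);r=cv2.minAreaRect(pts);print("board",r,[ray(s,*p,0.012).round(4)[:2].tolist() for p in cv2.boxPoints(r)], ray(s,*r[0],0.012))
m=((h[...,0]<85)|(h[...,1]<90)).astype(np.uint8); m[:150]=0;m[215:]=0;m[:,:195]=0;m[:,288:]=0
m=cv2.morphologyEx(m,cv2.MORPH_OPEN,np.ones((3,3)))
pts=np.argwhere(m)[:,::-1].astype(np.float32);r=cv2.minAreaRect(pts);print("tray",r,[ray(s,*p,0.03).round(4)[:2].tolist() for p in cv2.boxPoints(r)], ray(s,*r[0],0.03))
for n,p,z in(("jar",(295,192),.045),("motor",(296,229),.036),("ga",(274,126),.15),("gb",(304,128),.13)):print(n,ray(s,*p,z))
E
```

```text
[ 32  18 254] [ 80   6 242]
board ((344.8902282714844, 201.01220703125), (47.26469039916992, 55.65748596191406), 83.6598129272461) [[0.5896, -0.0737], [0.6085, -0.2725], [0.4397, -0.2867], [0.4211, -0.0896]] [ 0.51433113 -0.18062653  0.012     ]
tray ((245.27700805664062, 181.4517059326172), (35.58640670776367, 73.64928436279297), 77.98851776123047) [[0.6258, 0.3139], [0.6766, 0.0569], [0.5513, 0.0318], [0.501, 0.2872]] [0.58843953 0.17252419 0.03      ]
jar [ 0.54620517 -0.00434527  0.045     ]
motor [ 0.4165979  -0.00582178  0.036     ]
ga [0.7584908  0.05841913 0.15      ]
gb [ 0.75458432 -0.04141997  0.13      ]
```

View pics/c_top.png

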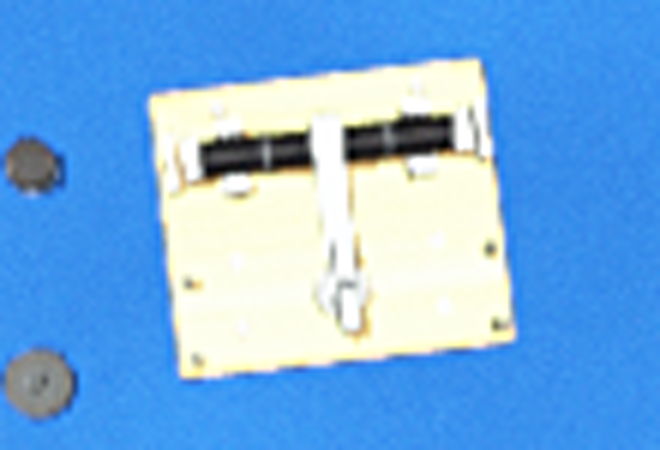

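The close crop confirms the target: the dark tube with two square end blocks lies in the saddles under the tongue. The knob wing is at the near end of the tongue, and the board measures 169 x 198 mm, as it should. Heading above the knob at about (0.469, -0.185).

>>> carry_out --motion "-0.1 -0.12 0 0; -0.2 -0.25 0 0; -0.31 -0.37 0 0; -0.42 -0.5 0 0; -0.52 -0.62 0 0; -0.63 -0.75 0 0; -0.73 -0.88 0 0; -0.83 -1 0 0" --grip 1

```text
time: 1.0
tool_pos: [0.2278, 0.3506, 0.2193]
ee_rot: [-3.141, 0.0, 2.869]
wrist_force: [0.3, -0.0, -0.1]
width: 0.0934
finger_force: 0.0
```

>>> carry_out --motion "-0.1 -0.12 0 0; -0.2 -0.25 0 0; -0.31 -0.37 0 0; -0.42 -0.5 0 0; -0.52 -0.62 0 0; -0.63 -0.75 0 0; -0.73 -0.88 0 0; -0.83 -1 0 0"

```text
time: 1.8
tool_pos: [0.3073, 0.1726, 0.2194]
ee_rot: [3.142, 0.0, 2.869]
wrist_force: [0.7, 0.7, -0.2]
width: 0.0938
finger_force: 0.0
```

>>> carry_out --motion "-0.1 -0.12 0 0; -0.2 -0.25 0 0; -0.31 -0.37 0 0; -0.42 -0.5 0 0; -0.52 -0.62 0 0; -0.63 -0.75 0 0; -0.73 -0.88 0 0; -0.83 -1 0 0"

```text
time: 2.6
tool_pos: [0.3867, -0.0054, 0.2193]
ee_rot: [3.142, -0.0, 2.868]
wrist_force: [0.3, 0.1, -0.8]
width: 0.0943
finger_force: 0.0
```

>>> carry_out --motion "-0.1 -0.12 0 0.04; -0.2 -0.25 0 0.08; -0.31 -0.37 0 0.12; -0.42 -0.5 0 0.16; -0.52 -0.62 0 0.2; -0.63 -0.75 0 0.24; -0.73 -0.88 0 0.28; -0.83 -1 0 0.3"

```text
time: 3.4
tool_pos: [0.4663, -0.1833, 0.2192]
ee_rot: [-3.141, -0.0, 1.922]
wrist_force: [0.7, 0.5, -0.9]
width: 0.0937
finger_force: 0.0
```

>>> carry_out --motion "0 0 0 0.04; 0 0 0 0.08; 0 0 0 0.12; 0 0 0 0.16; 0 0 0 0.2; 0 0 0 0.24; 0 0 0 0.28; 0 0 0 0.3"

```text
time: 4.2
tool_pos: [0.466, -0.1822, 0.2192]
ee_rot: [-3.141, -0.0, 0.98]
wrist_force: [-1.0, 0.4, -0.7]
width: 0.094
finger_force: 0.0
```

>>> carry_out --motion "0 0 0 0.04; 0 0 0 0.08; 0 0 0 0.12; 0 0 0 0.16; 0 0 0 0.2; 0 0 0 0.24; 0 0 0 0.275; 0 0 0 0.285"

```text
time: 5.0
tool_pos: [0.466, -0.1822, 0.2192]
ee_rot: [-3.141, 0.0, 0.086]
wrist_force: [0.3, 0.2, 0.0]
width: 0.0942
finger_force: 0.0
```

```bash
python3 - <<'E'
from h import *
s=snap("wrist");i=s["image"];cv2.imwrite("pics/w1.png",i[:,:,::-1])
print(robot.get_obs()["wrist_torque"])
c=np.array([.514,-.181,0]);Rz=R.from_euler('z',.09).as_matrix()
for n,p in (("knobtop",[-.045,0,.088]),("stud",[-.045,0,.093]),("tip",[.057,0,.055]),("boom",[.04,0,.048]),("c1",[.085,.1,.012]),("c2",[.085,-.1,.012])):print(n,proj(s,c+Rz@np.array(p)).round(1))
E
```

```text
[-0.03680017  0.1135034  -0.00969996]
knobtop [325.7 198.5]
stud [325.8 199.8]
tip [325.2  92.6]
boom [325.2 110.4]
c1 [235.7  69.7]
c2 [414.2  68.7]
```

View pics/w1.png

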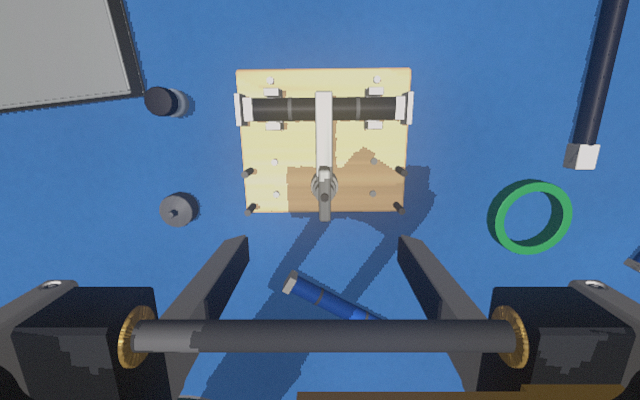

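The wrist view shows the stud end at (324,197), the tongue tip at (324,91) and the wing exactly upright in the picture, so the tool yaw suits it. The board corners (236,69) and (411,68) agree with the prediction to within 3 px.

```bash
python3 - <<'E'
from h import *
s=snap("wrist");i=s["image"];g=cv2.cvtColor(i,cv2.COLOR_RGB2GRAY)
print(g[186:224:2,312:338:2])
t=T_tool(robot.get_obs())
for r in (100,130,150):
    x=np.where(g[r,300:350]>170)[0]+300;print(r,x.min() if len(x) else 0,x.max() if len(x) else 0)
for p,z in(((324,197),.093),((324,220),.088),((323.5,91.5),.055)):
    w=ray(s,*p,z);print(w.round(4),(np.linalg.inv(t)@np.append(w,1)).round(4))
E
```

```text
[[170 144 115  94 135 144 146 149 143 102 104 154 167]
 [156 150 107 132 133 143 144 150 137 120 119 144 168]
 [161 147 145 129 136 144 143 150 141 120 153 141 169]
 [165 144 147 130 132 145 134 147 140 117 149 152 158]
 [149 148 147 127 132  88  91  83 129 119 150 145 163]
 [169 161 148 129 118  97 102  96 105 118 150 149 168]
 [168 167 153 126 122 100 100  96 113 120 150 166 165]
 [169 166 169 130 136  97  98  94 124 119 166 165 165]
 [170 170 170 140 131 145 132 145 135 128 169 167 167]
 [169 168 167 141 130 140 141 141 136 126 167 167 166]
 [167 164 166 141 125 140 140 141 135 124 163 162 163]
 [165 164 163 149 125 140 143 143 138 123 163 162 162]
 [158 158 158 146 128 141 141 141 136 120 154 155 154]
 [ 98  96  97  91 128 142 139 141 133 104  90  90  84]
 [ 92  92  93  86 126 139 138 139 134 100  87  88  88]
 [ 94  92  93  86 128 142 138 141 134 100  93  88  87]
 [ 93  95  93  86 127 140 138 139 135 102  86 101 103]
 [ 92  88  90  92 112 134 130 131 123  96 105 119 121]
 [ 89  92  91  89  89  79  81  78  88  85 120 122 119]]
100 316 331
130 300 349
150 300 349
[ 0.4719 -0.1831  0.093 ] [0.0058 0.0014 0.1262 1.    ]
[ 0.4466 -0.1853  0.088 ] [-0.0195  0.0014  0.1312  1.    ]
[ 0.5717 -0.174   0.055 ] [0.1061 0.0012 0.1642 1.    ]
```

>>> carry_out --motion "0.037 0.009 0.15 0; 0.037 0.009 0.3 0; 0.037 0.009 0.45 0; 0.037 0.009 0.6 0; 0.037 0.009 0.75 0; 0.037 0.009 0.88 0; 0.037 0.009 0.967 0; 0.037 0.009 0.967 0" --grip -0.15

```text
time: 5.9
tool_pos: [0.4703, -0.1824, 0.0721]
ee_rot: [-3.139, 0.004, 0.089]
wrist_force: [1.0, -0.9, -0.0]
width: 0.0399
finger_force: 0.0
```

>>> carry_out --motion "0 0 0 0; 0 0 0 0; 0 0 0 0; 0 0 0 0; 0 0 0 0; 0 0 0 0; 0 0 0 0; 0 0 0 0" --grip -1

```text
time: 6.7
tool_pos: [0.4723, -0.1831, 0.0754]
ee_rot: [3.141, -0.002, 0.089]
wrist_force: [0.1, 1.4, 6.0]
width: 0.0115
finger_force: 30.0
```

```bash
cat > st.py <<'E'
from bench import robot
o=robot.get_obs();print(round(float(o["time"]),2),"yaw",o["ee_rot"][2].round(4),"pos",o["tool_pos"].round(4),"F",o["wrist_force"].round(2),"T",o["wrist_torque"].round(3),"w",round(o["width"],4),"ff",round(float(o["finger_force"]),1),"j6",o["joint_positions"][5].round(3),o["joint_torque"][5].round(3))
E
python3 st.py
```

```text
6.7 yaw 0.0887 pos [ 0.4723 -0.1831  0.0754] F [0.08 1.38 5.99] T [0.352 0.22  0.107] w 0.0115 ff 30.0 j6 1.0 0.081
```

>>> carry_out --motion "0 0 0 -0.004; 0 0 0 -0.008; 0 0 0 -0.012; 0 0 0 -0.016; 0 0 0 -0.02; 0 0 0 -0.024; 0 0 0 -0.024; 0 0 0 -0.024"

```text
time: 7.5
tool_pos: [0.4723, -0.183, 0.0754]
ee_rot: [3.142, -0.002, 0.163]
wrist_force: [-0.2, 1.2, 5.6]
width: 0.0117
finger_force: 30.0
```

```bash
python3 st.py
```

```text
7.5 yaw 0.1634 pos [ 0.4723 -0.183   0.0754] F [-0.16  1.23  5.65] T [ 0.413  0.237 -0.143] w 0.0117 ff 30.0 j6 0.925 -0.154
```

>>> carry_out --motion "0 0 0 -0.004; 0 0 0 -0.008; 0 0 0 -0.012; 0 0 0 -0.016; 0 0 0 -0.016; 0 0 0 -0.016; 0 0 0 -0.016; 0 0 0 -0.016"

```text
time: 8.3
tool_pos: [0.4723, -0.183, 0.0754]
ee_rot: [-3.142, -0.002, 0.214]
wrist_force: [-0.8, 1.4, 5.8]
width: 0.0116
finger_force: 30.0
```

```bash
python3 st.py
```

```text
8.3 yaw 0.2136 pos [ 0.4723 -0.183   0.0754] F [-0.76  1.42  5.81] T [ 0.403  0.214 -0.141] w 0.0116 ff 30.0 j6 0.875 -0.153
```

>>> carry_out --motion "0 0 0 -0.004; 0 0 0 -0.008; 0 0 0 -0.012; 0 0 0 -0.016; 0 0 0 -0.016; 0 0 0 -0.016; 0 0 0 -0.016; 0 0 0 -0.016"

```text
time: 9.1
tool_pos: [0.4723, -0.1828, 0.0754]
ee_rot: [-3.141, -0.002, 0.264]
wrist_force: [-0.7, 1.9, 6.4]
width: 0.0117
finger_force: 30.0
```

```bash
python3 st.py
```

```text
9.1 yaw 0.2639 pos [ 0.4723 -0.1828  0.0754] F [-0.69  1.89  6.45] T [ 0.468  0.251 -0.202] w 0.0117 ff 30.0 j6 0.824 -0.154
```

>>> carry_out --motion "0 0 0 -0.004; 0 0 0 -0.008; 0 0 0 -0.01; 0 0 0 -0.01; 0 0 0 -0.01; 0 0 0 -0.01; 0 0 0 -0.01; 0 0 0 -0.01"

```text
time: 9.9
tool_pos: [0.4723, -0.1828, 0.0754]
ee_rot: [-3.141, -0.002, 0.295]
wrist_force: [-0.7, 2.5, 6.4]
width: 0.0117
finger_force: 30.0
```

```bash
python3 st.py
```

```text
9.9 yaw 0.2953 pos [ 0.4723 -0.1828  0.0754] F [-0.73  2.48  6.35] T [ 0.506  0.241 -0.143] w 0.0117 ff 30.0 j6 0.793 -0.184
```

>>> carry_out --motion "0 0 0 -0.004; 0 0 0 -0.008; 0 0 0 -0.012; 0 0 0 -0.016; 0 0 0 -0.016; 0 0 0 -0.016; 0 0 0 -0.016; 0 0 0 -0.016"

```text
time: 10.7
tool_pos: [0.4723, -0.1827, 0.0754]
ee_rot: [-3.141, -0.002, 0.346]
wrist_force: [-1.0, 3.0, 5.8]
width: 0.0116
finger_force: 30.0
```

```bash
python3 st.py
```

```text
10.7 yaw 0.3456 pos [ 0.4723 -0.1827  0.0754] F [-0.98  3.05  5.85] T [ 0.481  0.261 -0.137] w 0.0116 ff 30.0 j6 0.743 -0.155
```

>>> carry_out --motion "0 0 0 -0.004; 0 0 0 -0.008; 0 0 0 -0.012; 0 0 0 -0.016; 0 0 0 -0.016; 0 0 0 -0.016; 0 0 0 -0.016; 0 0 0 -0.016"

```text
time: 11.5
tool_pos: [0.4722, -0.1826, 0.0754]
ee_rot: [-3.141, -0.002, 0.396]
wrist_force: [-0.6, 3.1, 5.8]
width: 0.0117
finger_force: 30.0
```

```bash
python3 st.py
```

```text
11.5 yaw 0.3963 pos [ 0.4722 -0.1826  0.0754] F [-0.63  3.09  5.77] T [0.53  0.326 0.024] w 0.0117 ff 30.0 j6 0.692 -0.042
```

>>> carry_out --motion "0 0 0 -0.004; 0 0 0 -0.008; 0 0 0 -0.012; 0 0 0 -0.016; 0 0 0 -0.016; 0 0 0 -0.016; 0 0 0 -0.016; 0 0 0 -0.016"

```text
time: 12.3
tool_pos: [0.4722, -0.1825, 0.0754]
ee_rot: [-3.141, -0.002, 0.446]
wrist_force: [-1.1, 3.6, 5.3]
width: 0.0117
finger_force: 30.0
```

```bash
python3 st.py
```

```text
12.3 yaw 0.4463 pos [ 0.4722 -0.1825  0.0754] F [-1.14  3.55  5.27] T [ 0.611  0.274 -0.122] w 0.0117 ff 30.0 j6 0.642 -0.153
```

>>> carry_out --motion "0 0 0 -0.004; 0 0 0 -0.008; 0 0 0 -0.012; 0 0 0 -0.016; 0 0 0 -0.016; 0 0 0 -0.016; 0 0 0 -0.016; 0 0 0 -0.016"

```text
time: 13.1
tool_pos: [0.4722, -0.1825, 0.0754]
ee_rot: [-3.141, -0.002, 0.496]
wrist_force: [-1.3, 2.4, 6.1]
width: 0.0117
finger_force: 30.2
```

```bash
python3 st.py
```

```text
13.1 yaw 0.4956 pos [ 0.4722 -0.1825  0.0754] F [-1.33  2.42  6.13] T [ 0.554  0.307 -0.436] w 0.0117 ff 30.2 j6 0.593 -0.44
```

>>> carry_out --motion "0 0 0 0.02; 0 0 0 0.042; 0 0 0 0.065; 0 0 0 0.088; 0 0 0 0.11; 0 0 0 0.13; 0 0 0 0.145; 0 0 0 0.152"

```text
time: 13.9
tool_pos: [0.4723, -0.1833, 0.0754]
ee_rot: [3.141, -0.002, 0.019]
wrist_force: [-0.3, 1.0, 5.7]
width: 0.0121
finger_force: 30.0
```

>>> carry_out --motion "0 0 0 0.004; 0 0 0 0.008; 0 0 0 0.012; 0 0 0 0.014; 0 0 0 0.014; 0 0 0 0.014; 0 0 0 0.014; 0 0 0 0.014"

```text
time: 14.7
tool_pos: [0.4724, -0.1834, 0.0754]
ee_rot: [3.141, -0.002, -0.024]
wrist_force: [0.3, 1.6, 5.4]
width: 0.0115
finger_force: 30.0
```

```bash
python3 st.py
```

```text
14.7 yaw -0.0242 pos [ 0.4724 -0.1834  0.0754] F [0.26 1.57 5.44] T [0.25  0.219 0.174] w 0.0115 ff 30.0 j6 1.113 0.17
```

>>> carry_out --motion "0 0 0 0.004; 0 0 0 0.008; 0 0 0 0.012; 0 0 0 0.014; 0 0 0 0.014; 0 0 0 0.014; 0 0 0 0.014; 0 0 0 0.014"

```text
time: 15.5
tool_pos: [0.4723, -0.1834, 0.0754]
ee_rot: [3.141, -0.002, -0.068]
wrist_force: [0.1, 0.5, 5.0]
width: 0.0117
finger_force: 30.0
```

```bash
python3 st.py
```

```text
15.5 yaw -0.0682 pos [ 0.4723 -0.1834  0.0754] F [0.06 0.55 5.01] T [0.227 0.213 0.147] w 0.0117 ff 30.0 j6 1.157 0.18
```

>>> carry_out --motion "0 0 0 0.004; 0 0 0 0.008; 0 0 0 0.012; 0 0 0 0.016; 0 0 0 0.016; 0 0 0 0.016; 0 0 0 0.016; 0 0 0 0.016"

```text
time: 16.3
tool_pos: [0.4723, -0.1835, 0.0754]
ee_rot: [3.141, -0.002, -0.119]
wrist_force: [0.1, 1.0, 5.7]
width: 0.0117
finger_force: 30.0
```

```bash
python3 st.py
```

```text
16.3 yaw -0.1185 pos [ 0.4723 -0.1835  0.0754] F [0.08 0.98 5.67] T [0.217 0.216 0.163] w 0.0117 ff 30.0 j6 1.207 0.155
```

>>> carry_out --motion "0 0 0 0.004; 0 0 0 0.008; 0 0 0 0.012; 0 0 0 0.016; 0 0 0 0.016; 0 0 0 0.016; 0 0 0 0.016; 0 0 0 0.016"

```text
time: 17.1
tool_pos: [0.4723, -0.1836, 0.0754]
ee_rot: [3.141, -0.002, -0.169]
wrist_force: [-0.3, 0.0, 5.6]
width: 0.0117
finger_force: 30.0
```

```bash
python3 st.py
```

```text
17.1 yaw -0.1688 pos [ 0.4723 -0.1836  0.0754] F [-0.31  0.02  5.59] T [0.212 0.294 0.19 ] w 0.0117 ff 30.0 j6 1.257 0.154
```

>>> carry_out --motion "0 0 0 0.004; 0 0 0 0.008; 0 0 0 0.012; 0 0 0 0.015; 0 0 0 0.015; 0 0 0 0.015; 0 0 0 0.015; 0 0 0 0.015"

```text
time: 17.9
tool_pos: [0.4723, -0.1837, 0.0754]
ee_rot: [3.141, -0.002, -0.215]
wrist_force: [-1.0, 0.2, 5.4]
width: 0.0116
finger_force: 30.1
```

```bash
python3 st.py
```

```text
17.9 yaw -0.2154 pos [ 0.4723 -0.1837  0.0754] F [-0.98  0.16  5.41] T [0.148 0.278 0.338] w 0.0116 ff 30.1 j6 1.304 0.346
```

>>> carry_out --motion "0 0 0 0.003; 0 0 0 0.003; 0 0 0 -0.02; 0 0 0 -0.055; 0 0 0 -0.09; 0 0 0 -0.125; 0 0 0 -0.16; 0 0 0 -0.19"

```text
time: 18.7
tool_pos: [0.4722, -0.1827, 0.0754]
ee_rot: [-3.141, -0.002, 0.384]
wrist_force: [-0.7, 3.0, 6.5]
width: 0.0119
finger_force: 30.1
```

>>> carry_out --motion "0 0 0 -0.015; 0 0 0 -0.025; 0 0 0 -0.033; 0 0 0 -0.039; 0 0 0 -0.041; 0 0 0 -0.041; 0 0 0 -0.041; 0 0 0 -0.041"

```text
time: 19.5
tool_pos: [0.4721, -0.1824, 0.0754]
ee_rot: [-3.141, -0.002, 0.509]
wrist_force: [-0.2, 4.1, 6.4]
width: 0.0122
finger_force: 30.0
```

```bash
python3 st.py
```

```text
19.5 yaw 0.5088 pos [ 0.4721 -0.1824  0.0754] F [-0.18  4.09  6.37] T [ 0.644  0.345 -0.235] w 0.0122 ff 30.0 j6 0.58 -0.24
```

>>> carry_out --motion "0 0 0 -0.004; 0 0 0 -0.0065; 0 0 0 -0.0065; 0 0 0 0.02; 0 0 0 0.06; 0 0 0 0.1; 0 0 0 0.14; 0 0 0 0.175"

```text
time: 20.3
tool_pos: [0.4724, -0.1834, 0.0754]
ee_rot: [3.141, -0.002, -0.044]
wrist_force: [0.1, 1.2, 4.9]
width: 0.0119
finger_force: 30.1
```

>>> carry_out --motion "0 0 0 0.025; 0 0 0 0.045; 0 0 0 0.058; 0 0 0 0.066; 0 0 0 0.071; 0 0 0 0.073; 0 0 0 0.073; 0 0 0 0.073"

```text
time: 21.1
tool_pos: [0.4723, -0.1838, 0.0754]
ee_rot: [3.14, -0.002, -0.269]
wrist_force: [-0.3, 0.8, 4.8]
width: 0.012
finger_force: 30.1
```

```bash
python3 st.py
```

```text
21.1 yaw -0.2688 pos [ 0.4723 -0.1838  0.0754] F [-0.26  0.81  4.82] T [0.127 0.188 0.367] w 0.012 ff 30.1 j6 1.357 0.362
```

>>> carry_out --motion "0 0 0 -0.01; 0 0 0 -0.035; 0 0 0 -0.065; 0 0 0 -0.095; 0 0 0 -0.125; 0 0 0 -0.15; 0 0 0 -0.175; 0 0 0 -0.19"

```text
time: 21.9
tool_pos: [0.4723, -0.1827, 0.0754]
ee_rot: [-3.141, -0.002, 0.329]
wrist_force: [-1.4, 4.0, 6.1]
width: 0.0117
finger_force: 30.1
```

>>> carry_out --motion "0 0 0 -0.025; 0 0 0 -0.045; 0 0 0 -0.058; 0 0 0 -0.068; 0 0 0 -0.074; 0 0 0 -0.078; 0 0 0 -0.078; 0 0 0 -0.078"

```text
time: 22.7
tool_pos: [0.472, -0.1823, 0.0754]
ee_rot: [-3.141, -0.002, 0.572]
wrist_force: [-1.5, 4.4, 6.7]
width: 0.0118
finger_force: 30.0
```

```bash
python3 st.py
```

```text
22.7 yaw 0.5723 pos [ 0.472  -0.1823  0.0754] F [-1.53  4.4   6.72] T [0.593 0.351 0.008] w 0.0118 ff 30.0 j6 0.516 -0.037
```

>>> carry_out --motion "0 0 0 -0.002; 0 0 0 -0.004; 0 0 0 -0.006; 0 0 0 -0.008; 0 0 0 -0.008; 0 0 0 -0.008; 0 0 0 -0.008; 0 0 0 -0.008"

```text
time: 23.5
tool_pos: [0.472, -0.1823, 0.0754]
ee_rot: [-3.141, -0.002, 0.597]
wrist_force: [-1.1, 3.5, 6.2]
width: 0.0115
finger_force: 30.0
```

```bash
python3 st.py
```

```text
23.5 yaw 0.5973 pos [ 0.472  -0.1823  0.0754] F [-1.09  3.51  6.19] T [ 0.627  0.377 -0.111] w 0.0115 ff 30.0 j6 0.491 -0.072
```

>>> carry_out --motion "0 0 0 -0.002; 0 0 0 -0.004; 0 0 0 -0.006; 0 0 0 -0.008; 0 0 0 -0.01; 0 0 0 -0.01; 0 0 0 -0.01; 0 0 0 -0.01"

```text
time: 24.3
tool_pos: [0.472, -0.1822, 0.0754]
ee_rot: [-3.141, -0.002, 0.629]
wrist_force: [-1.6, 3.5, 7.1]
width: 0.0117
finger_force: 30.0
```

```bash
python3 st.py; python3 - <<'E'
from h import *
s=snap("wrist");cv2.imwrite("pics/w2.png",s["image"][:,:,::-1])
E
```

```text
24.3 yaw 0.6287 pos [ 0.472  -0.1822  0.0754] F [-1.63  3.54  7.12] T [ 0.604  0.403 -0.079] w 0.0117 ff 30.0 j6 0.46 -0.072
```

View pics/w2.png

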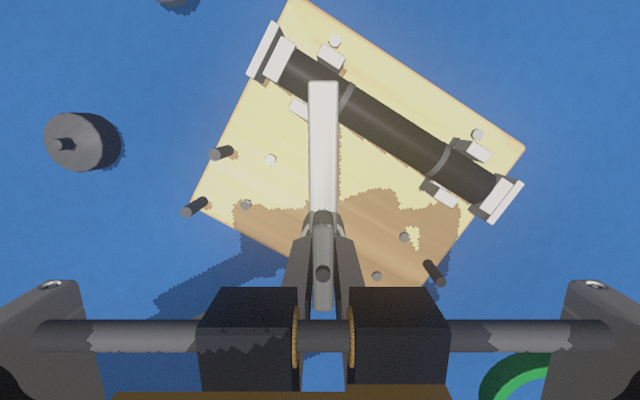

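The tongue, at (323,85) to (323,215), stays in line with the tool 0.54 rad from where it started. That is well past the seized stop, and the torque has dropped, so the knob has broken free. Now the quarter turn.

>>> carry_out --motion "0 0 0 -0.01; 0 0 0 -0.03; 0 0 0 -0.05; 0 0 0 -0.07; 0 0 0 -0.09; 0 0 0 -0.11; 0 0 0 -0.13; 0 0 0 -0.14"

```text
time: 25.15
tool_pos: [0.4714, -0.1817, 0.0754]
ee_rot: [-3.14, -0.002, 1.07]
wrist_force: [-4.1, 4.8, 8.3]
width: 0.0119
finger_force: 30.0
```

```bash
python3 st.py
```

```text
25.15 yaw 1.0704 pos [ 0.4714 -0.1817  0.0754] F [-4.13  4.82  8.26] T [ 0.856  0.663 -0.122] w 0.0119 ff 30.0 j6 0.018 0.034
```

>>> carry_out --motion "0 0 0 -0.02; 0 0 0 -0.045; 0 0 0 -0.07; 0 0 0 -0.095; 0 0 0 -0.12; 0 0 0 -0.14; 0 0 0 -0.155; 0 0 0 -0.165"

```text
time: 25.95
tool_pos: [0.4705, -0.1815, 0.0754]
ee_rot: [-3.139, -0.003, 1.588]
wrist_force: [-6.5, 6.6, 10.7]
width: 0.0119
finger_force: 30.0
```

```bash
python3 st.py
```

```text
25.95 yaw 1.5885 pos [ 0.4705 -0.1815  0.0754] F [-6.45  6.57 10.7 ] T [ 0.901  0.944 -0.135] w 0.0119 ff 30.0 j6 -0.5 0.082
```

>>> carry_out --motion "0 0 0 0; 0 0 0 0; 0 0 0 0; 0 0 0 0; 0 0 0 0; 0 0 0 0; 0 0 0 0; 0 0 0 0" --grip -0.15

```text
time: 26.75
tool_pos: [0.4718, -0.1832, 0.0744]
ee_rot: [3.142, -0.0, 1.587]
wrist_force: [0.5, 0.3, 0.5]
width: 0.0394
finger_force: 0.0
```

>>> carry_out --motion "0 0 -0.1 0; 0 0 -0.25 0; 0 0 -0.4 0; 0 0 -0.55 0; 0 0 -0.7 0; 0 0 -0.85 0; 0 0 -0.95 0; 0 0 -0.95 0"

```text
time: 27.55
tool_pos: [0.4729, -0.1838, 0.2196]
ee_rot: [3.137, 0.002, 1.587]
wrist_force: [0.6, -0.4, -0.7]
width: 0.0397
finger_force: 0.0
```

```bash
python3 st.py; python3 - <<'E'
from h import *
s=snap("wrist");cv2.imwrite("pics/w3.png",s["image"][:,:,::-1])
E
```

```text
27.55 yaw 1.587 pos [ 0.4729 -0.1838  0.2196] F [ 0.63 -0.39 -0.71] T [-0.043  0.045 -0.043] w 0.0397 ff 0.0 j6 -0.499 -0.001
```

View pics/w3.png

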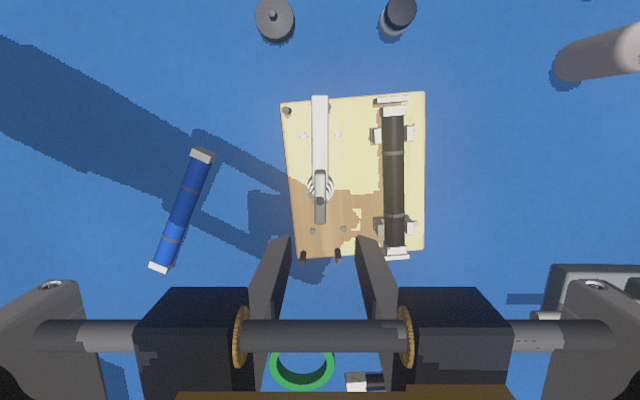

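The tongue now lies along the board at (320,95) to (320,170), clear of the boom. The boom's dark tube runs from about (393,108) to (394,248).

```bash
python3 - <<'E'
from h import *
s=snap("wrist");i=s["image"];g=cv2.cvtColor(i,cv2.COLOR_RGB2GRAY)
m=np.zeros_like(g);m[100:255,375:412]=(g[100:255,375:412]<85)
m=cv2.morphologyEx(m,cv2.MORPH_OPEN,np.ones((3,9)))
n,l,st,_=cv2.connectedComponentsWithStats(m);k=1+st[1:,4].argmax();print(st[1:])
t=np.linalg.inv(T_tool(robot.get_obs()))
for r in (120,150,175,200,235):
    x=np.where(m[r])[0];p=ray(s,(x.min()+x.max())/2,r,.044);print(r,x.min(),x.max(),p.round(4),(t@np.append(p,1)).round(4)[:3])
for p in((391,104),(398,252)):w=ray(s,*p,.048);print(w.round(4),(t@np.append(w,1)).round(4)[:3])
c=np.array([.5165,-.179,0]);Rz=R.from_euler('z',.09).as_matrix();w=c+Rz@np.array([.04,0,.048]);print("pred",w,(t@np.append(w,1)).round(4))
E
```

```text
[[386 212   9   3  27]
 [386 219  20  29 458]]Traceback (most recent call last):
  File "<stdin>", line 8, in <module>
    return umr_minimum(a, axis, None, out, keepdims, initial, where)
ValueError: zero-size array to reduction operation minimum which has no identity
```

```bash
python3 - <<'E'
from h import *
s=snap("wrist");i=s["image"];g=cv2.cvtColor(i,cv2.COLOR_RGB2GRAY)
t=np.linalg.inv(T_tool(robot.get_obs()))
for r in (120,150,165,175,190,235):
    print(r,g[r,376:414:2].tolist())
    x=np.where(g[r,376:412]<118)[0]+376
    if len(x):
        p=ray(s,(x.min()+x.max())/2,r,.044);print(x.min(),x.max(),p.round(4),(t@np.append(p,1)).round(4)[:3])
for p in((391,104),(398,252)):w=ray(s,*p,.048);print(w.round(4),(t@np.append(w,1)).round(4)[:3])
c=np.array([.5165,-.179,0]);Rz=R.from_euler('z',.09).as_matrix();w=c+Rz@np.array([.04,0,.048]);print("pred",w,(t@np.append(w,1)).round(4))
E
```

```text
120 [217, 219, 166, 170, 91, 84, 85, 83, 87, 96, 108, 97, 86, 83, 83, 172, 219, 214, 208]
384 405 [ 0.547  -0.1044  0.044 ] [0.0771 0.0772 0.1715]
150 [217, 217, 185, 172, 127, 86, 88, 89, 89, 95, 104, 101, 90, 83, 85, 116, 217, 211, 213]
385 406 [ 0.5505 -0.1358  0.044 ] [0.0457 0.0803 0.1715]
165 [217, 216, 186, 171, 156, 83, 89, 89, 86, 91, 103, 100, 88, 89, 84, 133, 218, 211, 216]
385 405 [ 0.5512 -0.1521  0.044 ] [0.0293 0.0808 0.1714]
175 [217, 217, 221, 170, 175, 79, 86, 86, 87, 91, 97, 99, 87, 85, 84, 93, 217, 213, 215]
386 406 [ 0.5532 -0.1632  0.044 ] [0.0182 0.0826 0.1714]
190 [207, 202, 180, 169, 173, 81, 82, 84, 82, 88, 95, 92, 84, 83, 82, 94, 219, 213, 215]
386 406 [ 0.5546 -0.1803  0.044 ] [0.0011 0.0837 0.1714]
235 [165, 135, 155, 171, 170, 129, 66, 72, 67, 78, 79, 81, 75, 75, 73, 58, 205, 205, 219]
379 406 [ 0.5548 -0.2344  0.044 ] [-0.053   0.083   0.1714]
[ 0.5412 -0.0886  0.048 ] [0.093  0.0717 0.1675]
[ 0.5619 -0.2541  0.048 ] [-0.0728  0.0898  0.1673]
pred [ 0.55633811 -0.17540486  0.048     ] [0.006  0.0855 0.1674 1.    ]
```

>>> carry_out --motion "0.01 0.1 0 -0.005; 0.02 0.2 0.05 -0.01; 0.03 0.3 0.1 -0.015; 0.04 0.4 0.2 -0.02; 0.05 0.48 0.25 -0.0265; 0.05 0.54 0.3 -0.0265; 0.05 0.557 0.3 -0.0265; 0.05 0.557 0.3 -0.0265"

```text
time: 28.5
tool_pos: [0.5552, -0.1743, 0.1716]
ee_rot: [-3.141, -0.0, 1.67]
wrist_force: [-0.4, -0.1, 0.4]
width: 0.0397
finger_force: 0.0
```

```bash
python3 st.py; python3 - <<'E'
from h import *
s=snap("wrist");i=s["image"];cv2.imwrite("pics/w4.png",i[:,:,::-1])
E
```

```text
28.5 yaw 1.6702 pos [ 0.5552 -0.1743  0.1716] F [-0.42 -0.12  0.45] T [-0.107  0.024 -0.002] w 0.0397 ff 0.0 j6 -0.501 0.011
```

View pics/w4.png

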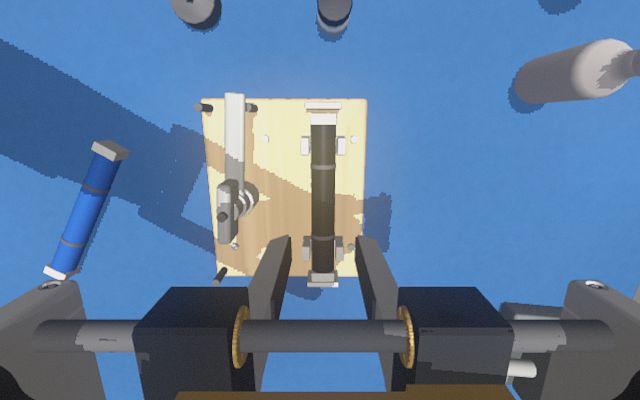

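The boom sits centred between the fingers at column 323 and parallel to them. Descending and gripping.

>>> carry_out --motion "0 0 0.15 0; 0 0 0.3 0; 0 0 0.45 0; 0 0 0.6 0; 0 0 0.75 0; 0 0 0.85 0; 0 0 0.9 0; 0 0 0.917 0"

```text
time: 29.35
tool_pos: [0.555, -0.1744, 0.0342]
ee_rot: [-3.141, -0.0, 1.67]
wrist_force: [1.3, 0.1, -0.5]
width: 0.0397
finger_force: 0.0
```

>>> carry_out --motion "0 0 0 0; 0 0 0 0; 0 0 0 0; 0 0 0 0; 0 0 0 0; 0 0 0 0; 0 0 0 0; 0 0 0 0" --grip -1

```text
time: 30.15
tool_pos: [0.5559, -0.1747, 0.0356]
ee_rot: [3.14, 0.001, 1.67]
wrist_force: [0.0, -0.6, 6.0]
width: 0.0231
finger_force: 30.0
```

>>> carry_out --motion "0 0 -0.04 0; 0 0 -0.08 0; 0 0 -0.14 0; 0 0 -0.25 0; 0 0 -0.4 0; 0 0 -0.55 0; 0 0 -0.7 0; 0 0 -0.75 0"

```text
time: 30.95
tool_pos: [0.5565, -0.1747, 0.1502]
ee_rot: [3.137, 0.002, 1.67]
wrist_force: [-0.4, 0.3, -0.7]
width: 0.023
finger_force: 30.0
```

```bash
python3 st.py; python3 - <<'E'
from h import *
s=snap("wrist");i=s["image"];cv2.imwrite("pics/w5.png",i[:,:,::-1])
E
```

```text
30.95 yaw 1.6704 pos [ 0.5565 -0.1747  0.1502] F [-0.41  0.33 -0.7 ] T [-0.003  0.008 -0.001] w 0.023 ff 30.0 j6 -0.501 -0.002
```

View pics/w5.png

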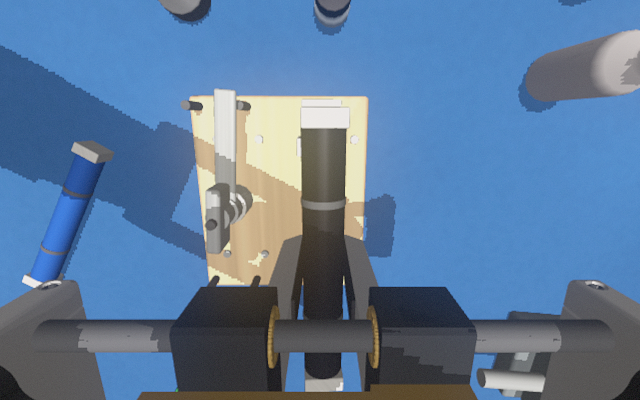

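The boom is held level at its middle, with its near block at (325,115). The tongue and knob stayed put. Now to the tray.

>>> carry_out --motion "0.07 0.015 0 0; 0.17 0.035 0 0; 0.28 0.055 0 0; 0.39 0.075 0 0; 0.49 0.095 0 0; 0.59 0.115 0 0; 0.68 0.13 0 0; 0.76 0.146 0 0"

```text
time: 31.8
tool_pos: [0.5657, -0.0573, 0.1469]
ee_rot: [3.141, -0.0, 1.671]
wrist_force: [0.9, -1.0, -2.0]
width: 0.0233
finger_force: 30.0
```

>>> carry_out --motion "0.1 0.015 0 0; 0.2 0.035 0 0; 0.3 0.055 0 0; 0.4 0.075 0 0; 0.5 0.095 0 0; 0.6 0.115 0 0; 0.68 0.13 0 0; 0.76 0.146 0 0"

```text
time: 32.6
tool_pos: [0.5762, 0.058, 0.1468]
ee_rot: [-3.142, 0.0, 1.67]
wrist_force: [0.5, -0.8, -2.0]
width: 0.0235
finger_force: 30.0
```

>>> carry_out --motion "0.1 0.015 0 -0.005; 0.2 0.035 0 -0.01; 0.32 0.055 0 -0.015; 0.44 0.075 0 -0.02; 0.55 0.095 0 -0.025; 0.65 0.12 0 -0.03; 0.73 0.14 0 -0.03; 0.76 0.146 0 -0.03"

```text
time: 33.4
tool_pos: [0.5867, 0.174, 0.1468]
ee_rot: [3.142, -0.0, 1.766]
wrist_force: [-0.2, 0.0, -1.2]
width: 0.0233
finger_force: 30.0
```

```bash
python3 st.py; python3 - <<'E'
from h import *
s=snap("top");i=s["image"][140:235,195:390]
w=cv2.resize(snap("wrist")["image"],(390,244))
a=cv2.resize(i,None,fx=4,fy=4,interpolation=cv2.INTER_CUBIC)[:,:,::-1]
b=np.zeros((600,780,3),np.uint8);b[:380]=a[:380,:780]
b[380:600,:390]=w[:220,:,::-1];b[380:600,390:]=cv2.resize(snap("scene")["image"][130:300,230:450],(390,301))[:220,:,::-1]
cv2.imwrite("pics/m1.png",b)
E
```

```text
33.4 yaw 1.7658 pos [0.5867 0.174  0.1468] F [-0.2   0.04 -1.15] T [-0.07   0.057 -0.046] w 0.0233 ff 30.0 j6 0.001 -0.007
```

View pics/m1.png

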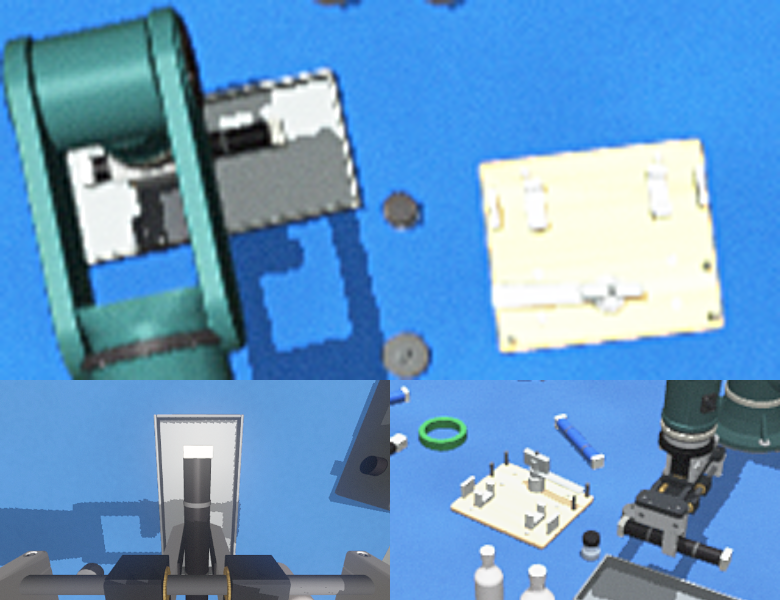

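In the wrist view (bottom left) the boom at column 197 is centred and parallel in the tray, whose walls are at columns 157 and 240. Lowering and letting go.

>>> carry_out --motion "0 0 0.15 0; 0 0 0.3 0; 0 0 0.45 0; 0 0 0.6 0; 0 0 0.72 0; 0 0 0.8 0; 0 0 0.84 0; 0 0 0.852 0"

```text
time: 34.35
tool_pos: [0.5865, 0.1721, 0.0187]
ee_rot: [-3.141, 0.0, 1.764]
wrist_force: [0.1, -0.0, -1.7]
width: 0.0234
finger_force: 30.0
```

>>> carry_out --motion "0 0 0 0; 0 0 0 0; 0 0 0 0; 0 0 0 0; 0 0 0 0; 0 0 0 0; 0 0 0 0; 0 0 0 0" --grip -0.15

```text
time: 35.15
tool_pos: [0.5866, 0.1726, 0.019]
ee_rot: [-3.142, -0.0, 1.765]
wrist_force: [-0.8, -0.4, 0.2]
width: 0.04
finger_force: 0.0
```

>>> carry_out --motion "0 0 -0.05 0; 0 0 -0.15 0; 0 0 -0.3 0; 0 0 -0.45 0; 0 0 -0.6 0; 0 0 -0.75 0; 0 0 -0.9 0; 0 0 -1 0"

```text
time: 35.95
tool_pos: [0.5875, 0.1727, 0.173]
ee_rot: [3.137, -0.0, 1.765]
wrist_force: [-0.4, -0.2, 0.3]
width: 0.04
finger_force: 0.0
```

```bash
python3 st.py; python3 - <<'E'
from h import *
w=snap("wrist")["image"];s=snap("scene")["image"][110:300,230:450]
b=np.vstack([w[:300],cv2.resize(s,(640,553))[:300]])[:,:,::-1]
cv2.imwrite("pics/m2.png",b)
E
```

```text
35.95 yaw 1.7645 pos [0.5875 0.1727 0.173 ] F [-0.44 -0.24  0.34] T [-0.154  0.047 -0.025] w 0.04 ff 0.0 j6 -0.0 -0.001
```

View pics/m2.png

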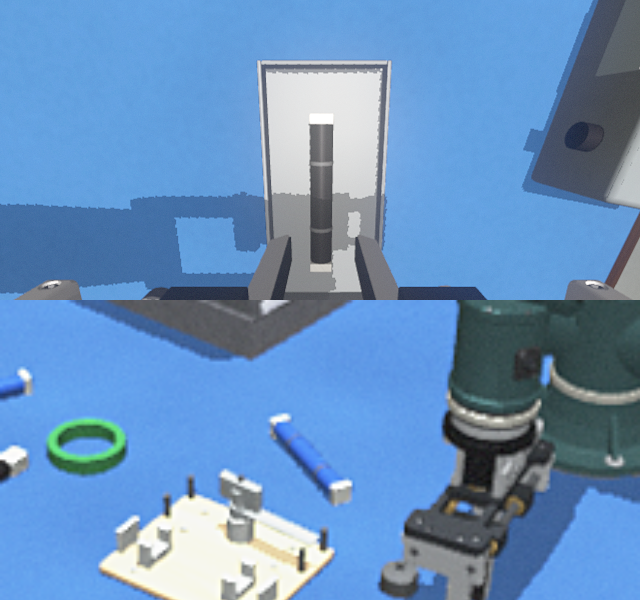

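The boom, at (320,115) to (320,270) in the wrist view, lies flat and lengthwise in the middle of the tray. The gripper is clear, so I am handing in the job.

```bash
python3 -c "
from bench import robot
print(robot.close_job())"
```

```text
the job is handed in; nothing more can be done
None
```

The rusted knob was rocked free (highest torque read about 0.44 N m, limit 0.7) and turned about a quarter turn anticlockwise; the boom was then lifted out, laid flat and lengthwise in the grey tray and released, and the job was handed in at about 36 s with no verdict shown.

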